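Unstack the trimmings tins onto their mats

TASK

Lay out the five metal tins of trimmings for gluing: take the two stacks apart and set each tin alone, flat and centred, on the cork mat of its own shape and size (the larger round tin on the larger round mat, the small one on the smaller). Turn the oblong and the square tin so that their sides run along those of their mats. Keep the tins upright all the time: their lids are only loosely on.

Things in the scene. Friction and masses are not known exactly. Their poses are not given: they have to be found in the camera images.
- oblong_tin_center (a point): Closed tin of plain silvery metal, 32 mm high, oblong (rectangular), 88 mm along its x by 60 mm along its y; this point is its centre, 16 mm above its underside; z up. At the start it stands on the table as the foot of one of the two stacks, about 140 g.
- square_tin_center (a point): Closed tin of plain silvery metal, 32 mm high, square, 66 x 66 mm, sides along its x and y; this point is its centre, 16 mm above its underside; z up. At the start it stands on the table as the foot of the other stack, about 120 g.
- round_tin_center (a point): Closed tin of plain silvery metal, 32 mm high, the larger of the two round tins, 52 mm in diameter; this point is its centre, 16 mm above its underside; z up. At the start it stands on the oblong or the square tin, with nothing on it, about 80 g.
- hex_tin_center (a point): Closed tin of plain silvery metal, 32 mm high, six-sided (regular hexagon), 48 mm across its flats, one pair of flats facing its +x and -x; this point is its centre, 16 mm above its underside; z up. At the start it stands on the oblong or the square tin, and carries the small round tin, about 80 g.
- small_tin_center (a point): Closed tin of plain silvery metal, 32 mm high, the smaller of the two round tins, 30 mm in diameter; this point is its centre, 16 mm above its underside; z up. At the start it stands on top of the hexagonal tin, about 40 g.
- oblong_mat: Flat tan cork mat, 3 mm thick, fixed to the table, rectangular, 108 mm along its x by 80 mm along its y; origin at the centre of its underside, on the table (z = 0). Place of the oblong tin.
- square_mat: Flat tan cork mat, 3 mm thick, fixed to the table, square, 86 x 86 mm, sides along its x and y; origin at the centre of its underside, on the table (z = 0). Place of the square tin.
- round_mat: Flat tan cork mat, 3 mm thick, fixed to the table, round, the larger round mat, 72 mm in diameter; origin at the centre of its underside, on the table (z = 0). Place of the larger round tin.
- hex_mat: Flat tan cork mat, 3 mm thick, fixed to the table, regular hexagon, 68 mm across its flats, one pair of flats facing its +x and -x; origin at the centre of its underside, on the table (z = 0). Place of the hexagonal tin.
- small_mat: Flat tan cork mat, 3 mm thick, fixed to the table, round, the smaller round mat, 50 mm in diameter; origin at the centre of its underside, on the table (z = 0). Place of the small round tin.

How it is judged:
At the end, for the whole second after the job is handed in: Each tin stands upright (within 7 degrees) and at rest on the mat of its own shape and size, its centre within 12 mm of the mat's centre; the oblong tin's long side is within 17 degrees of its mat's long side, and the square tin's sides within 17 degrees of its mat's sides (horizontal distance between oblong_tin_center and oblong_mat below 0.012 m and z of oblong_tin_center in the frame of oblong_mat between 0.015 and 0.023 m and angle between each of oblong_tin_center, square_tin_center, round_tin_center, hex_tin_center, small_tin_center's own z axis and vertical below 0.12 rad and linear speed of each of oblong_tin, square_tin, round_tin, hex_tin, small_tin below 0.02 m/s and horizontal distance between square_tin_center and square_mat below 0.012 m and z of square_tin_center in the frame of square_mat between 0.015 and 0.023 m and horizontal distance between round_tin_center and round_mat below 0.012 m and z of round_tin_center in the frame of round_mat between 0.015 and 0.023 m and horizontal distance between hex_tin_center and hex_mat below 0.012 m and z of hex_tin_center in the frame of hex_mat between 0.015 and 0.023 m and horizontal distance between small_tin_center and small_mat below 0.012 m and z of small_tin_center in the frame of small_mat between 0.015 and 0.023 m and angle between the x axis of oblong_tin_center and the x axis of oblong_mat, either way round below 0.3 rad and (angle between the x axis of square_tin_center and the x axis of square_mat, either way round below 0.3 rad or angle between the x axis of square_tin_center and the y axis of square_mat, either way round below 0.3 rad)); the robot touches nothing.
It fails at once if the oblong tin is tipped more than 40 degrees (angle between oblong_tin_center's own z axis and vertical above 0.7 rad).
It fails at once if the square tin is tipped more than 40 degrees (angle between square_tin_center's own z axis and vertical above 0.7 rad).
It fails at once if the round tin is tipped more than 40 degrees (angle between round_tin_center's own z axis and vertical above 0.7 rad).
It fails at once if the hex tin is tipped more than 40 degrees (angle between hex_tin_center's own z axis and vertical above 0.7 rad).
It fails at once if the small tin is tipped more than 40 degrees (angle between small_tin_center's own z axis and vertical above 0.7 rad).
It also fails if it takes over 128 s, if anything falls off the work surface, if the arm or the gripper's body presses on something with over 40 N, if the wrist force passes 120 N, or if a joint passes its speed limit or range.

ROBOT

A 6-joint arm with a two-finger parallel gripper is mounted at the origin on the work surface. World frame = base frame: x ahead of the robot, y to its left, z up, the work surface at z = 0. Lengths are in m, angles in rad, forces in N, time in s.
With the tool pointing down it reaches from about 0.375 to 0.975 m from the base axis. Payload 3.8 kg.
Tool frame: the origin (TCP) lies between the finger pads; the fingertips stand 22 mm ahead of it and the grasp point (between the pads) lies 3 mm ahead of it; z points along the fingers, y is the direction in which the jaws open and shut (so a half turn about z gives the same grasp; the last joint's range is limited). The gripper opens to 85 mm and grips with 20 to 120 N. Pads are 22 mm wide; open, the fingers measure 114 mm over their backs; the gripper's body (76 mm by 85 mm) begins 54 mm behind the grasp point. The pads swing forward as they close: fully open they stand 13 mm farther back than shut.
Start: joints at [1.265, 0.264, 1.604, -0, 1.274, -0.037], TCP at [0.179, 0.651, 0.253] pointing down, gripper open.
Joint ranges: [-2.63, 2.63], [-0.94, 2.18], [0.31, 2.57], [-1.31, 4.45], [0, 2.66], [-2.55, 2.55]. Speed limits (rad/s): [2.57, 2.57, 3.14, 3.14, 3.14, 3.14].

INTERFACE

Orientations are given as a rotation vector (axis times angle).
In Python, from workcell import * gives the robot as it stands.
- The arm moves only by the tool step_arm, never from a script. Its argument "motion" is a list that holds one entry, the list of rows, each a list of 7 numbers: the finger opening in m, from 0 to 0.0854, then the shift along the world's x, y, z in m, then the turn, a rotation vector about the world's x, y, z in degrees. A call has exactly 8 rows; each row is the pose to reach, as a shift and turn from the pose measured when the call began; what a row does not reach only later rows make up. A row lasts 1/8 s, in which the tool goes at most 62.5 mm and 10.7 degrees, less where a joint would pass 70% of its speed; a pose out of reach is approached as far as the arm can. A call with a gripper value outside its range is refused whole. The fingers move at their own pace and stop on an object; "newtons" is the grip in N (left out, the last holds). Time passes only in rows, so rows that repeat a pose let the fingers close, or fill a call up. It gives the time, the measured TCP pose, the force and the opening at its end, in the units of the state.
- read_state(): the state, without advancing time (a new reading comes with each control period).
- read_camera(name): name is "side" or "top" or "wrist"; returns (picture, depth): 400x640x3 uint8, blue, green, red; 400x640 float32, m along the optical axis (not along the pixel's ray), 0 where there is no reading.
- get_calibration(name): a dict with "K" (3x3 intrinsics, pixels), "world_from_camera" (4x4, takes a point from camera to world coordinates). Camera axes: x right, y down, z forward; pixel columns grow to the right and rows downward; lengths in m; the calibration is good to about 2 mm. A picture is of the moment at which its call begins: read the wrist's pose just before it. get_calibration takes no time and is no camera call; for the wrist camera it gives the pose at the moment of the call.
- finish_job(): hands the job in, once; it reports no verdict.
Trained networks look in the newest picture that a camera, given by its name, has taken for a name from the list of things; names that differ only in an ending like _2 or _b are one class to them, and where a whole thing is asked for, a point or a joint stands for the part that bears it (a point fixed in the world has none). Each returns a list of dicts, best first, with "score" (0 to 1); they miss things now and then, are a little off and sometimes report something else, mostly with a low value. They report only what shows in the picture. A call takes as long as a camera call.
- spot_in(camera, thing): "xyz" ([x, y, z] in m, in the coordinates of the camera as it stood for that picture, good to about 4 mm: the middle of the surface that is visible of it).
- regions_of(camera, thing): "region" (400x640 bool, what is visible of it).
The state is a dict: "time": time; "q": joint angles; "joint_vel": joint speeds; "joint_torque": joint torques, N m; "tool_pos": TCP position; "tcp_rot": TCP orientation; "wrist_force": force on the tool from outside, world axes, zero at the start; "torque": the same for the moment, N m; "width": opening from 0.0 (shut) to 1.0 (fully open).
Only numpy, scipy, OpenCV 4.12 (cv2) and the standard library are available. Lean on these libraries where they do the work, as an engineer would, in place of code of your own. Each camera call takes 0.05 s, during which the arm holds its last target. There are 200 camera calls.

## Working session

There is one attempt and no reset: what is moved stays moved. The work goes in short steps, Python scripts to look and compute and a tool call to move; the robot and the scene stay as the last step left them, time stands still between calls to the robot, and variables do not carry over. Pictures are saved under pics/ and viewed, on a budget of 14 in all, crops included, one or two more only if the job needs it, and the job is handed in when it is done.

Besides the shell and the picture viewer there is one more tool, called after "Request:" by a JSON object that holds its "op" and its "data", one argument or row to a line. step_arm: Moves the arm, as the interface text tells. Its arguments: {"type":"object","properties":{"motion":{"type":"array"},"newtons":{"type":"number"}},"required":["motion"]}

```bash
mkdir -p pics; ls; cat > h.py <<'E'
from workcell import *
import numpy as np, cv2
def world(cam,p):
    T=np.array(get_calibration(cam)["world_from_camera"]); return (T[:3,:3]@np.asarray(p,float).reshape(-1,3).T).T+T[:3,3]
def cloud(cam,d):
    K=np.array(get_calibration(cam)["K"]); v,u=np.mgrid[0:400,0:640]
    P=np.stack([(u-K[0,2])/K[0,0]*d,(v-K[1,2])/K[1,1]*d,d],-1).reshape(-1,3)
    return world(cam,P).reshape(400,640,3)
E
python3 - <<'E'
from h import *
s=read_state();print(s)
im,d=read_camera("top");cv2.imwrite("pics/top.png",im)
W=cloud("top",d);np.savez("top.npz",im=im,d=d,W=W)
for n in "oblong square round hex small".split():
  for t in (n+"_tin_center",n+"_mat"):
    for r in regions_of("top",t)[:3]:
        m=r["region"]&(d>0);P=W[m]
        v,u=np.nonzero(m)
        z=np.median(P[:,2]); Q=P[abs(P[:,2]-z)<.006]
        rc=cv2.minAreaRect((Q[:,:2]*1000).astype(np.float32))
        print(t,round(r["score"],2),m.sum(),"px",int(u.mean()),int(v.mean()),"z",np.round(z,4),"rect",np.round(rc[0],1),np.round(rc[1],1),round(rc[2],1))
E
```

```text
pics
{'time': 0.0, 'q': array([ 1.26508562e+00,  2.64727752e-01,  1.60537909e+00, -9.24275846e-06,
        1.27370844e+00, -3.68874267e-02]), 'joint_vel': array([ 2.22248447e-04,  9.94770119e-05,  7.70528041e-04, -8.70076326e-04,
        2.17240592e-04,  1.96895646e-04]), 'joint_torque': array([-3.63670959e-03, -5.15119421e+01, -3.67303669e+01, -1.98742182e-04,
        1.28885399e-02,  2.33031983e-05]), 'tool_pos': array([0.17906751, 0.65010202, 0.25197635]), 'tcp_rot': array([-0.42094221, -3.11288845,  0.00344217]), 'wrist_force': array([0.13377683, 0.68059892, 0.52634666]), 'torque': array([ 0.02019312, -0.02780552,  0.00956501]), 'width': 0.9962709575609371}
oblong_tin_center 0.75 500 px 283 225 z 0.0328 rect [485.5 107.5] [89.2 60.7] 3.4
oblong_mat 0.72 1315 px 370 238 z 0.0039 rect [ 453.  -113.7] [ 79.1 108.5] 59.9
square_tin_center 0.74 428 px 412 170 z 0.0321 rect [ 629.  -223.5] [67.2 67.5] 58.8
square_mat 0.67 1185 px 203 233 z 0.0036 rect [463.7 311.8] [88.5 90.4] 39.4
round_tin_center 0.82 388 px 280 225 z 0.0648 rect [486.2 108.8] [50.  50.4] 0.4
round_mat 0.98 686 px 464 235 z 0.0039 rect [ 462.2 -347.1] [74.  70.9] 87.7
hex_tin_center 0.5 313 px 416 169 z 0.0646 rect [ 625.2 -218.7] [49.3 46.3] 35.2
hex_mat 0.63 623 px 230 168 z 0.0036 rect [633.1 247.4] [69.6 73.7] 11.8
small_tin_center 0.72 319 px 411 171 z 0.0323 rect [ 628.3 -223. ] [67.1 65.8] 58.8
small_tin_center 0.71 167 px 421 165 z 0.0966 rect [ 627.4 -222.3] [28.5 28.5] 89.2
small_tin_center 0.61 650 px 463 235 z 0.004 rect [ 463.2 -347.2] [68.  71.4] 0.3
small_mat 0.56 258 px 328 159 z 0.0037 rect [655.6  -5.7] [44.8 43.7] 0.3
```

View pics/top.png

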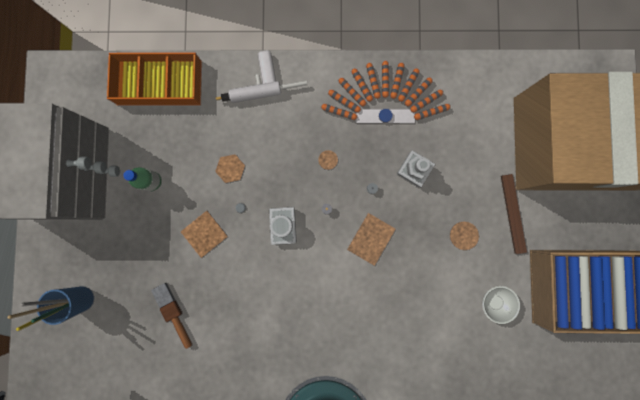

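```bash
python3 - <<'E'
from h import *
z=np.load("top.npz");W=z["W"];d=z["d"];im=z["im"]
H=W[...,2]
g=(d>0)
def comp(zl,zh,lab):
    m=(g&(H>zl)&(H<zh)).astype(np.uint8)
    n,L,st,c=cv2.connectedComponentsWithStats(m)
    for i in range(1,n):
        if st[i,4]<60: continue
        P=W[L==i][:,:2]*1000
        r=cv2.minAreaRect(P.astype(np.float32));cc,rad=cv2.minEnclosingCircle(P.astype(np.float32))
        print(lab,st[i,4],"px",np.round(c[i]),"mean",np.round(P.mean(0),1),"rect",np.round(r[0],1),np.round(r[1],1),round(r[2],1),"circ",np.round(cc,1),round(rad,1))
comp(.0022,.006,"mat");comp(.025,.04,"z32");comp(.057,.072,"z64");comp(.09,.103,"z96")
E
```

```text
mat 238 px [328. 160.] mean [655.3  -3.3] rect [656.8  -2.9] [57.5 52.5] 65.3 circ [657.   -1.3] 32.9
mat 496 px [229. 169.] mean [629.3 249. ] rect [629.4 250.8] [77.  93.4] 5.8 circ [621.4 255.1] 51.9
mat 81 px [608. 213.] mean [ 522.6 -708. ] rect [ 524.9 -711. ] [28.9 74.7] 72.5 circ [ 528.  -701.2] 37.5
mat 893 px [204. 233.] mean [465.  311.6] rect [464.4 313. ] [ 97.  106.9] 44.1 circ [468.7 314.8] 66.3
mat 1050 px [372. 239.] mean [ 452.6 -116.5] rect [ 449.9 -123.2] [109.8 115.8] 61.9 circ [ 454.8 -113.6] 67.2
mat 582 px [465. 236.] mean [ 462.5 -350.1] rect [ 462.5 -353.8] [105.3  80.7] 49.7 circ [ 464.9 -351.7] 55.9
mat 72 px [613. 231.] mean [ 477.4 -718.9] rect [ 476.3 -713.8] [37.8 40.9] 36.7 circ [ 476.3 -716.5] 23.1
mat 70 px [496. 303.] mean [ 297.7 -422.8] rect [ 297.4 -423.3] [34.5 30.1] 44.5 circ [ 297.3 -422.7] 17.5
z32 954 px [257.  83.] mean [846.7 176.3] rect [865.4 202.8] [115.  151.9] 11.7 circ [859.1 198.4] 86.3
z32 256 px [170.  92.] mean [821.5 397.4] rect [812.4 412.7] [103.6 247.4] 28.7 circ [857.6 437.4] 123.7
z32 187 px [117.  71.] mean [876.6 534.1] 
[... 2632 characters left out ...]
ect [596.7 444.1] [22.  31.7] 71.7 circ [598.2 447.3] 16.5
z96 147 px [592. 254.] mean [ 425.8 -604.3] rect [ 426.3 -608.7] [ 15.7 196.4] 4.3 circ [ 421.8 -609. ] 98.2
z96 594 px [576. 293.] mean [ 339.3 -563.5] rect [ 338.5 -564.3] [160.5  21.9] 0.2 circ [ 338.4 -563.8] 80.5
z96 583 px [599. 293.] mean [ 338.  -613.5] rect [ 339.  -614.1] [160.1  20.4] 0.6 circ [ 339. -616.] 80.2
z96 588 px [621. 293.] mean [ 339.4 -663.3] rect [ 338.8 -664.2] [ 21.7 160.4] 89.6 circ [ 338.8 -665.6] 80.4
z96 283 px [ 59. 306.] mean [301.1 609.2] rect [299.7 613.5] [78.1 73.8] 8.9 circ [299.  617.8] 41.3
z96 92 px [554. 314.] mean [ 291.7 -513.9] rect [ 297.2 -513.1] [97.2 18.1] 9.7 circ [ 298.5 -520.9] 48.6
```

The top view shows the round-on-oblong stack at px (283,225), and the square/hex/small stack at (415,168). The five mats are at (204,233), (230,168), (328,160), (371,239) and (464,235), with a few small studs between them. I'll refine the mats by colour, get the hex angle, and check obstacle heights.

```bash
python3 - <<'E'
from h import *
z=np.load("top.npz");W=z["W"];d=z["d"];im=z["im"].astype(int);H=W[...,2]
m=((d>0)&(im[...,2]-im[...,0]>35)&(H<.012)).astype(np.uint8)
n,L,st,c=cv2.connectedComponentsWithStats(m)
for i in range(1,n):
    if st[i,4]<150: continue
    P=W[L==i][:,:2]*1000; r=cv2.minAreaRect(P.astype(np.float32))
    print("mat",st[i,4],np.round(c[i]),"mean",np.round(P.mean(0),1),"rect",np.round(r[0],1),np.round(r[1],1),round(r[2],1),"z",np.round(np.median(H[L==i]),4))
for n,(u,v) in dict(s1=(241,208),s2=(330,210),s3=(373,188),bottle=(140,178),fan=(385,100),cab=(80,150),block=(386,116),box=(570,130),wood=(513,215)).items():
    p=H[v-8:v+9,u-8:u+9];i=np.unravel_index(p.argmax(),p.shape);print(n,np.round(W[v-8+i[0],u-8+i[1]],3))
# hex orientation: fit with known size on z64
P=W[(d>0)&(H>.055)&(H<.075)&(abs(W[...,0]-.627)<.05)&(abs(W[...,1]+.222)<.05)][:,:2]
hull=cv2.convexHull((P*1000).astype(np.float32))[:,0]
for a in range(0,60,5):
    e=[np.ptp(hull@[np.cos(np.radians(a+k)),np.sin(np.radians(a+k))]) for k in(0,60,120)]
    print(a,np.round(e,1))
big=cv2.resize(z["im"][120:280,180:490],None,fx=2.55,fy=2.55,interpolation=cv2.INTER_CUBIC)
s=cv2.resize(z["im"][150:190,395:440],None,fx=8,fy=8,interpolation=cv2.INTER_CUBIC)
cv2.imwrite("pics/hex.png",s)
E
```

```text
mat 266 [65. 38.] mean [1338.6 1198.2] rect [1333.5 1199.2] [ 14.9 122.3] 90.0 z -0.702
mat 209 [121.  78.] mean [869.9 537.7] rect [871.6 536.6] [ 45.2 107.2] 69.0 z 0.0067
mat 289 [328. 159.] mean [655.9  -3.7] rect [657.3  -3.1] [48.3 48.9] 0.7 z 0.0037
mat 590 [230. 168.] mean [632.5 248.5] rect [633.  247.6] [69.  73.6] 9.1 z 0.0037
mat 1136 [203. 234.] mean [464.  311.9] rect [464.2 312.3] [87.5 88.4] 38.7 z 0.0036
mat 1339 [371. 239.] mean [ 453.9 -113.6] rect [ 454.2 -113.6] [ 79.9 108.1] 59.4 z 0.0039
mat 641 [464. 235.] mean [ 463.7 -347.3] rect [ 463.2 -347.2] [68.  71.4] 0.2 z 0.004
s1 [0.488 0.006 0.967]
s2 [0.488 0.006 0.967]
s3 [0.488 0.006 0.967]
bottle [0.608 0.44  0.122]
fan [0.488 0.006 0.967]
cab [0.488 0.006 0.967]
block [ 0.783 -0.151  0.02 ]
box [0.488 0.006 0.967]
wood [0.488 0.006 0.967]
0 [55.7 53.7 56. ]
5 [56.  54.1 56.4]
10 [55.9 54.  56.3]
15 [55.4 53.5 55.8]
20 [54.4 52.7 54.8]
25 [53.1 52.  53.5]
30 [51.6 51.5 51.7]
35 [49.8 50.7 50.1]
40 [49.6 50.9 50.9]
45 [50.6 52.6 52.7]
50 [51.9 54.  54. ]
55 [53.  55.2 55. ]
```

View pics/hex.png

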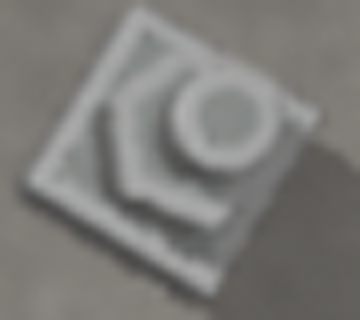

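The close-up confirms the hex flats at about 37° mod 60, with the small tin centred on it. All points match the known heights and sizes, so I'm starting with the round tin.

Request:
{"op": "step_arm", "data": {
  "motion": [
    [[0.0854,0.035,-0.051,0,0,0,0],[0.0854,0.07,-0.103,0,0,0,0],[0.0854,0.102,-0.156,0,0,0,0],[0.0854,0.133,-0.21,0,0,0,0],[0.0854,0.163,-0.265,0,0,0,0],[0.0854,0.193,-0.32,0,0,0,0],[0.0854,0.223,-0.375,0,0,0,0],[0.0854,0.253,-0.43,0,0,0,0]]
  ],
  "newtons": 30
}}

```text
time: 1.55
tool_pos: [0.4328, 0.2195, 0.2538]
tcp_rot: [0.42, 3.112, 0.001]
wrist_force: [0.5, 1.2, 0.3]
width: 0.996
```

Request:
{"op": "step_arm", "data": {
  "motion": [
    [[0.0854,0.026,-0.055,-0.01,0,0,0],[0.0854,0.052,-0.111,-0.02,0,0,0],[0.0854,0.052,-0.111,-0.07,0,0,0],[0.0854,0.052,-0.111,-0.12,0,0,0],[0.0854,0.052,-0.111,-0.165,0,0,0],[0.0854,0.052,-0.111,-0.196,0,0,0],[0.0854,0.052,-0.111,-0.196,0,0,0],[0.045,0.052,-0.111,-0.196,0,0,0]]
  ],
  "newtons": 30
}}

```text
time: 2.55
tool_pos: [0.4859, 0.1088, 0.0591]
tcp_rot: [0.42, 3.11, 0.002]
wrist_force: [-0.1, 0.2, 0.5]
width: 0.819
```

Request:
{"op": "step_arm", "data": {
  "motion": [
    [[0.045,0,0,0,0,0,0],[0.045,0,0,0,0,0,0],[0.045,0,0,0,0,0,0],[0.045,0,0,0,0,0,0],[0.045,0,0,0.02,0,0,0],[0.045,0,0,0.05,0,0,0],[0.045,0,0,0.08,0,0,0],[0.045,0,0,0.12,0,0,0]]
  ],
  "newtons": 30
}}

```text
time: 3.55
tool_pos: [0.4849, 0.1086, 0.1795]
tcp_rot: [0.42, 3.112, 0.001]
wrist_force: [-0.5, 0.5, 0.3]
width: 0.596
```

Request:
{"op": "step_arm", "data": {
  "motion": [
    [[0.045,-0.001,-0.03,0,0,0,0],[0.045,-0.004,-0.09,0,0,0,0],[0.045,-0.007,-0.15,0,0,0,0],[0.045,-0.01,-0.21,0,0,0,0],[0.045,-0.013,-0.27,0,0,0,0],[0.045,-0.016,-0.33,0,0,0,0],[0.045,-0.019,-0.39,0,0,0,0],[0.045,-0.021,-0.435,0,0,0,0]]
  ]
}}

```text
time: 4.55
tool_pos: [0.4634, -0.329, 0.18]
tcp_rot: [0.422, 3.111, 0.0]
wrist_force: [0.1, -0.3, -0.1]
width: 0.598
```

Request:
{"op": "step_arm", "data": {
  "motion": [
    [[0.045,-0.001,-0.018,-0.02,0,0,0],[0.045,-0.001,-0.02,-0.06,0,0,0],[0.045,-0.001,-0.02,-0.1,0,0,0],[0.045,-0.001,-0.02,-0.13,0,0,0],[0.045,-0.001,-0.02,-0.143,0,0,0],[0.045,-0.001,-0.02,-0.147,0,0,0],[0.045,-0.001,-0.02,-0.147,0,0,0],[0.045,-0.001,-0.02,-0.147,0,0,0]]
  ]
}}

```text
time: 5.55
tool_pos: [0.4634, -0.3497, 0.0346]
tcp_rot: [0.422, 3.108, -0.002]
wrist_force: [-0.0, 0.3, -0.8]
width: 0.596
```

Request:
{"op": "step_arm", "data": {
  "motion": [
    [[0.045,0,0.002,-0.003,0,0,0],[0.045,0,0.002,-0.005,0,0,0],[0.045,0,0.002,-0.005,0,0,0],[0.075,0,0.002,-0.004,0,0,0],[0.0854,0,0.002,-0.004,0,0,0],[0.0854,0,0.002,0.01,0,0,0],[0.0854,0,0.002,0.06,0,0,0],[0.0854,0,0.002,0.12,0,0,0]]
  ]
}}

```text
time: 6.55
tool_pos: [0.4624, -0.3469, 0.1549]
tcp_rot: [0.422, 3.111, 0.001]
wrist_force: [0.5, -0.9, -0.6]
width: 1.001
```

Request:
{"op": "step_arm", "data": {
  "motion": [
    [[0.0854,0.02,0.015,0.03,0,0,0],[0.0854,0.06,0.045,0.045,0,0,0],[0.0854,0.105,0.08,0.045,0,0,0],[0.0854,0.145,0.11,0.045,0,0,0],[0.0854,0.165,0.1245,0.04,0,0,0],[0.0854,0.165,0.1245,0.01,0,0,0],[0.0854,0.165,0.1245,-0.03,0,0,0],[0.0854,0.165,0.1245,-0.06,0,0,0]]
  ]
}}

```text
time: 7.55
tool_pos: [0.6261, -0.2225, 0.093]
tcp_rot: [-0.423, -3.113, -0.001]
wrist_force: [0.0, 0.7, 0.1]
width: 1.002
```

```bash
python3 - <<'E'
from h import *
im,d=read_camera("top");cv2.imwrite("pics/t2.png",im[150:260,380:500].repeat(5,0).repeat(5,1))
W=cloud("top",d);H=W[...,2]
for n,x,y,zl,zh in(("round",.463,-.347,.028,.045),("small",.627,-.222,.09,.103)):
    m=(H>zl)&(H<zh)&(np.hypot(W[...,0]-x,W[...,1]-y)<.045)
    P=W[m][:,:2]*1000
    if len(P)>5:print(n,len(P),P.mean(0),cv2.minAreaRect(P.astype(np.float32)))
print(read_state()["tool_pos"])
im,d=read_camera("wrist");cv2.imwrite("pics/w1.png",im)
E
```

```text
small 25 [ 618.17614766 -214.78301433] ((622.678466796875, -202.18431091308594), (48.856082916259766, 8.08515739440918), 72.673583984375)
[ 0.62341498 -0.22150803  0.08839372]
```

View pics/w1.png

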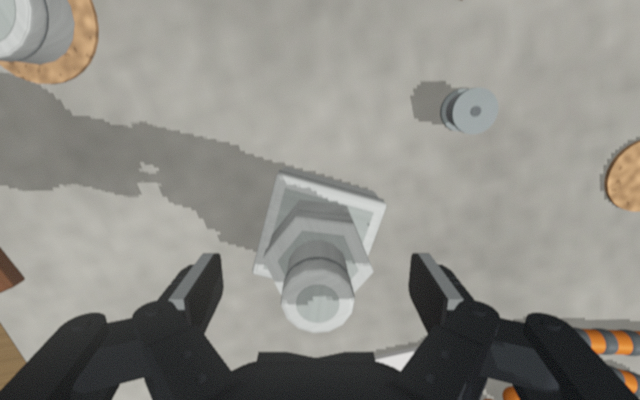

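The wrist view shows the open jaws straddling the small tin at (318,300), and the round tin on its mat at upper left. Closing on it.

Request:
{"op": "step_arm", "data": {
  "motion": [
    [[0.0854,0.003,-0.001,0.001,0,0,0],[0.024,0.003,-0.001,0.001,0,0,0],[0.024,0.003,-0.001,0.001,0,0,0],[0.024,0.003,-0.001,0.001,0,0,0],[0.024,0.003,-0.001,0.001,0,0,0],[0.024,0.003,-0.001,0.001,0,0,0],[0.024,0.003,-0.001,0.03,0,0,0],[0.024,0.003,-0.001,0.08,0,0,0]]
  ]
}}

```text
time: 8.65
tool_pos: [0.6241, -0.2216, 0.1672]
tcp_rot: [-0.421, -3.099, -0.006]
wrist_force: [1.0, 0.6, -0.0]
width: 0.339
```

Request:
{"op": "step_arm", "data": {
  "motion": [
    [[0.024,0.006,0.04,0.005,0,0,0],[0.024,0.014,0.095,0.005,0,0,0],[0.024,0.022,0.15,0.005,0,0,0],[0.024,0.029,0.2,0,0,0,0],[0.024,0.031,0.218,-0.03,0,0,0],[0.024,0.031,0.218,-0.07,0,0,0],[0.024,0.031,0.218,-0.105,0,0,0],[0.024,0.031,0.218,-0.12,0,0,0]]
  ]
}}

```text
time: 9.65
tool_pos: [0.6525, -0.0032, 0.0438]
tcp_rot: [-0.42, -3.093, -0.006]
wrist_force: [-0.0, -0.2, -1.0]
width: 0.338
```

Request:
{"op": "step_arm", "data": {
  "motion": [
    [[0.024,0.003,-0.001,-0.008,-0.1,-1.1,0],[0.024,0.003,-0.001,-0.015,-0.1,-1.1,0],[0.024,0.003,-0.001,-0.016,-0.1,-1.1,0],[0.024,0.003,-0.001,-0.016,-0.1,-1.1,0],[0.045,0.003,-0.001,-0.015,-0.1,-1.1,0],[0.06,0.003,-0.001,-0.014,-0.1,-1.1,0],[0.0854,0.003,-0.001,0.02,-0.1,-1.1,0],[0.0854,0.003,-0.001,0.08,-0.1,-1.1,0]]
  ]
}}

```text
time: 10.65
tool_pos: [0.6531, -0.0042, 0.1215]
tcp_rot: [-0.422, -3.106, -0.006]
wrist_force: [-0.4, 0.6, 0.2]
width: 0.997
```

Request:
{"op": "step_arm", "data": {
  "motion": [
    [[0.0854,-0.004,-0.03,0.02,0,0,6],[0.0854,-0.01,-0.08,0.03,0,0,12],[0.0854,-0.016,-0.13,0.03,0,0,18],[0.0854,-0.022,-0.18,0.03,0,0,22.5],[0.0854,-0.026,-0.213,0.03,0,0,22.5],[0.0854,-0.026,-0.218,0.01,0,0,22.5],[0.0854,-0.026,-0.218,-0.02,0,0,22.5],[0.0854,-0.026,-0.218,-0.05,0,0,22.5]]
  ]
}}

```text
time: 11.65
tool_pos: [0.6268, -0.2211, 0.0696]
tcp_rot: [0.192, -3.127, -0.005]
wrist_force: [0.1, -0.8, 0.6]
width: 1.002
```

```bash
python3 - <<'E'
from h import *
print(read_state()["tool_pos"])
im,d=read_camera("wrist");cv2.imwrite("pics/w2.png",im)
print(read_state()["tool_pos"],read_state()["tcp_rot"])
im,d=read_camera("top");W=cloud("top",d);H=W[...,2]
for n,x,y,zl,zh in(("round",.463,-.347,.028,.045),("small",.657,-.003,.028,.045)):
    m=(H>zl)&(H<zh)&(np.hypot(W[...,0]-x,W[...,1]-y)<.045)
    P=W[m][:,:2]*1000
    if len(P)>5:print(n,len(P),P.mean(0),cv2.minAreaRect(P.astype(np.float32)))
E
```

```text
[ 0.6268409  -0.22114329  0.06959314]
[ 0.6237467  -0.21979758  0.06452211] [ 0.1923336  -3.12037608 -0.01009633]
small 127 [656.42726278  -6.00491016] ((656.5700073242188, -6.564733505249023), (30.38543701171875, 29.896625518798828), 0.26332613825798035)
```

View pics/w2.png

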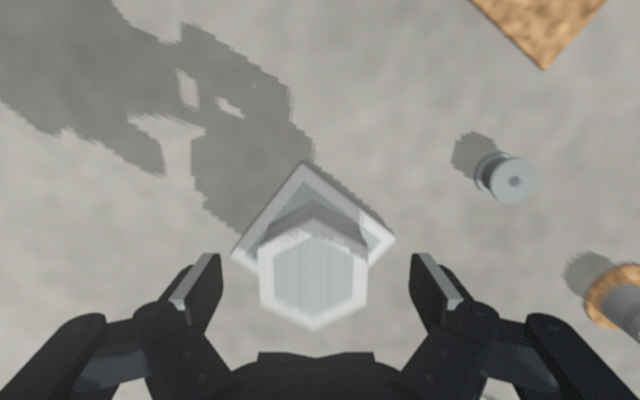

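The hex flats (px 313,280) are parallel to the pads. The small tin is 2-3 mm from its mat's centre, so that placing is good.

Request:
{"op": "step_arm", "data": {
  "motion": [
    [[0.0854,0.003,-0.001,-0.005,0,0,0],[0.0854,0.003,-0.001,-0.007,0,0,0],[0.04,0.003,-0.001,-0.007,0,0,0],[0.04,0.003,-0.001,-0.007,0,0,0],[0.04,0.003,-0.001,-0.007,0,0,0],[0.04,0.003,-0.001,-0.007,0,0,0],[0.04,0.003,-0.001,0.01,0,0,0],[0.04,0.003,-0.001,0.06,0,0,0]]
  ]
}}

```text
time: 12.75
tool_pos: [0.6232, -0.2194, 0.1229]
tcp_rot: [0.192, -3.111, -0.017]
wrist_force: [1.2, -0.6, -0.8]
width: 0.558
```

Request:
{"op": "step_arm", "data": {
  "motion": [
    [[0.04,0.001,0.03,0.01,0,-0.7,0],[0.04,0.002,0.085,0.015,0,-1.4,0],[0.04,0.003,0.145,0.015,0,-1.4,0],[0.04,0.004,0.205,0.015,0,-1.4,0],[0.04,0.005,0.265,0.015,0,-1.4,0],[0.04,0.006,0.325,0.015,0,-1.4,0],[0.04,0.007,0.385,0.01,0,-1.4,0],[0.04,0.008,0.44,0,0,-1.4,0]]
  ]
}}

```text
time: 13.75
tool_pos: [0.6313, 0.2229, 0.1241]
tcp_rot: [-0.194, 3.134, 0.015]
wrist_force: [1.0, 0.0, -1.5]
width: 0.554
```

Request:
{"op": "step_arm", "data": {
  "motion": [
    [[0.04,0,0.025,-0.01,0,0,0],[0.04,0,0.027,-0.03,0,0,0],[0.04,0,0.027,-0.055,0,0,0],[0.04,0,0.027,-0.075,0,0,0],[0.04,0,0.027,-0.08,0,0,0],[0.04,0,0.027,-0.08,0,0,0],[0.04,0,0.027,-0.08,0,0,0],[0.04,0,0.027,-0.08,0,0,0]]
  ]
}}

```text
time: 14.75
tool_pos: [0.6322, 0.2501, 0.0454]
tcp_rot: [-0.194, 3.132, 0.016]
wrist_force: [-1.3, 0.7, -0.8]
width: 0.553
```

Request:
{"op": "step_arm", "data": {
  "motion": [
    [[0.04,0,-0.002,-0.008,0,0,0],[0.04,0,-0.002,-0.016,0,0,0],[0.04,0,-0.002,-0.017,0,0,0],[0.04,0,-0.002,-0.017,0,0,0],[0.06,0,-0.002,-0.016,0,0,0],[0.0854,0,-0.002,-0.015,0,0,0],[0.0854,0,-0.002,0.01,0,0,0],[0.0854,0,-0.002,0.06,0,0,0]]
  ]
}}

```text
time: 15.75
tool_pos: [0.6294, 0.2471, 0.102]
tcp_rot: [0.194, -3.131, -0.013]
wrist_force: [0.3, -0.5, -0.1]
width: 1.002
```

Request:
{"op": "step_arm", "data": {
  "motion": [
    [[0.0854,-0.02,-0.02,0.03,0,0,-1],[0.0854,-0.06,-0.058,0.03,0,0,-2],[0.0854,-0.1,-0.097,0.03,0,0,-3.6],[0.0854,-0.135,-0.13,0.03,0,0,-3.6],[0.0854,-0.144,-0.1395,0.02,0,0,-3.6],[0.0854,-0.144,-0.1395,0,0,0,-3.6],[0.0854,-0.144,-0.1395,-0.02,0,0,-3.6],[0.0854,-0.144,-0.1395,-0.02,0,0,-3.6]]
  ]
}}

```text
time: 16.75
tool_pos: [0.4841, 0.1076, 0.08]
tcp_rot: [0.095, -3.132, -0.012]
wrist_force: [0.3, -0.8, 0.9]
width: 0.998
```

```bash
cat >> h.py <<'E'
def tops(*names):
    im,d=read_camera("top");W=cloud("top",d);H=W[...,2]
    C=dict(round=(.463,-.347),small=(.657,-.003),hex=(.633,.248),oblong=(.4856,.1076),square=(.629,-.2235),oblongmat=(.454,-.1136),squaremat=(.464,.312))
    for n in names:
        x,y=C[n]; m=(d>0)&(H>.026)&(H<.042)&(np.hypot(W[...,0]-x,W[...,1]-y)<.06); P=W[m][:,:2]*1000
        if len(P)>5: r=cv2.minAreaRect(P.astype(np.float32));print(n,len(P),np.round(P.mean(0),1),np.round(r[0],1),np.round(r[1],1),round(r[2],1))
    s=read_state();print(s["tool_pos"],s["tcp_rot"],s["width"]);return im
E
python3 - <<'E'
from h import *
tops("round","small","hex","square","oblong")
im,d=read_camera("wrist");cv2.imwrite("pics/w3.png",im)
E
```

```text
round 396 [ 462.  -347.4] [ 462.2 -348.5] [51.2 52.6] 20.5
small 128 [656.3  -5.9] [656.6  -5.5] [30.1 29.3] 44.4
hex 356 [633.7 246.5] [633.9 247. ] [55.4 49.2] 8.1
square 742 [ 628.5 -222.7] [ 628.9 -223.4] [68.  67.8] 58.9
[0.48504168 0.10781778 0.08110127] [ 0.09581118 -3.13424287 -0.01272577] 1.0011580772546416
```

View pics/w3.png

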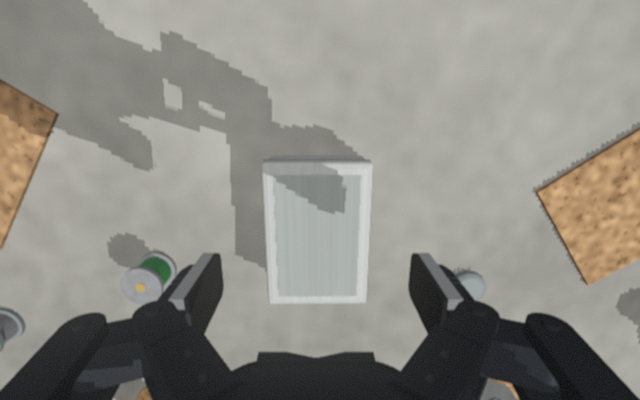

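Round, small and hex all sit within 3 mm of their mat centres. The oblong tin (px 318,230) is square to the pads and the nearest stud is clear of the fingers, so I'm descending.

Request:
{"op": "step_arm", "data": {
  "motion": [
    [[0.0854,0,0,-0.03,0,0,0],[0.0854,0,0,-0.054,0,0,0],[0.0854,0,0,-0.056,0,0,0],[0.052,0,0,-0.056,0,0,0],[0.052,0,0,-0.056,0,0,0],[0.052,0,0,-0.056,0,0,0],[0.052,0,0,-0.056,0,0,0],[0.052,0,0,-0.056,0,0,0]]
  ],
  "newtons": 40
}}

```text
time: 17.85
tool_pos: [0.4874, 0.1083, 0.0276]
tcp_rot: [0.096, -3.139, -0.014]
wrist_force: [-1.5, 0.4, 6.4]
width: 0.695
```

Request:
{"op": "step_arm", "data": {
  "motion": [
    [[0.052,0,0,0.01,0,0,0],[0.052,0,0,0.05,0,0,0],[0.052,0,0,0.08,0,0,0],[0.052,-0.005,-0.035,0.09,0,0,-9],[0.052,-0.012,-0.085,0.09,0,0,-18],[0.052,-0.02,-0.14,0.09,0,0,-27],[0.052,-0.028,-0.19,0.085,0,0,-33.8],[0.052,-0.031,-0.215,0.075,0,0,-33.8]]
  ]
}}

```text
time: 18.85
tool_pos: [0.456, -0.109, 0.1033]
tcp_rot: [0.825, 3.028, 0.013]
wrist_force: [0.2, 0.4, -1.7]
width: 0.693
```

Request:
{"op": "step_arm", "data": {
  "motion": [
    [[0.052,0,-0.004,-0.02,0,0,0],[0.052,0,-0.004,-0.05,0,0,0],[0.052,0,-0.004,-0.068,0,0,0],[0.052,0,-0.004,-0.073,0,0,0],[0.052,0,-0.004,-0.074,0,0,0],[0.052,0,-0.004,-0.074,0,0,0],[0.052,0,-0.004,-0.074,0,0,0],[0.052,0,-0.004,-0.074,0,0,0]]
  ]
}}

```text
time: 19.85
tool_pos: [0.4542, -0.1127, 0.0306]
tcp_rot: [-0.825, -3.03, -0.012]
wrist_force: [-8.6, 0.8, 10.8]
width: 0.697
```

Request:
{"op": "step_arm", "data": {
  "motion": [
    [[0.07,0,0,0,0,0,0],[0.0854,0,0,0,0,0,0],[0.0854,0,0,0,0,0,0],[0.0854,0,0,0,0,0,0],[0.0854,0,0,0.02,0,0,0],[0.0854,0,0,0.06,0,0,0],[0.0854,0,0,0.1,0,0,0],[0.0854,0,0,0.1,0,0,0]]
  ]
}}

```text
time: 20.85
tool_pos: [0.4573, -0.1136, 0.1343]
tcp_rot: [0.823, 3.025, 0.012]
wrist_force: [-0.2, 0.2, 0.4]
width: 0.998
```

Request:
{"op": "step_arm", "data": {
  "motion": [
    [[0.0854,0.03,-0.02,0,0,0,-0.7],[0.0854,0.08,-0.051,0,0,0,-0.7],[0.0854,0.13,-0.083,0,0,0,-0.7],[0.0854,0.165,-0.105,0,0,0,-0.7],[0.0854,0.173,-0.11,-0.02,0,0,-0.7],[0.0854,0.174,-0.11,-0.05,0,0,-0.7],[0.0854,0.174,-0.11,-0.06,0,0,-0.7],[0.0854,0.174,-0.11,-0.06,0,0,-0.7]]
  ]
}}

```text
time: 21.85
tool_pos: [0.6292, -0.2226, 0.072]
tcp_rot: [0.842, 3.024, 0.013]
wrist_force: [-0.0, 0.2, 0.6]
width: 0.998
```

```bash
python3 - <<'E'
from h import *
tops("oblongmat")
im,d=read_camera("wrist");cv2.imwrite("pics/w4.png",im)
E
```

```text
oblongmat 924 [ 453.  -113.1] [ 452.9 -113.6] [61.5 89.2] 59.7
[ 0.63038927 -0.22306235  0.07366663] [0.8415179  3.02120834 0.01227472] 1.000848624235809
```

View pics/w4.png

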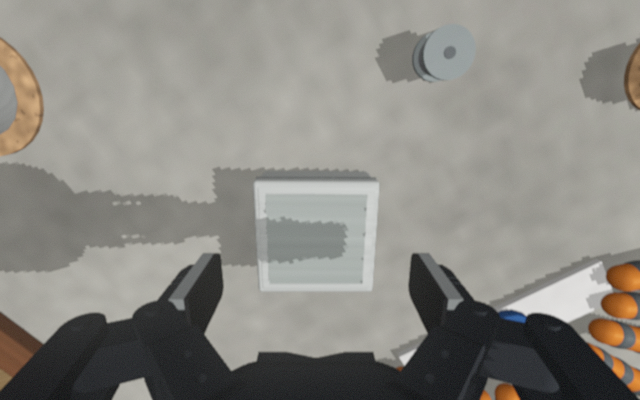

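The oblong tin is 1 mm and under 1° off its mat. The square tin (px 316,235) is centred and parallel between the jaws.

Request:
{"op": "step_arm", "data": {
  "motion": [
    [[0.0854,0,0,-0.03,0,0,0],[0.0854,0,0,-0.045,0,0,0],[0.0854,0,0,-0.047,0,0,0],[0.058,0,0,-0.047,0,0,0],[0.058,0,0,-0.047,0,0,0],[0.058,0,0,-0.047,0,0,0],[0.058,0,0,-0.047,0,0,0],[0.058,0,0,-0.047,0,0,0]]
  ]
}}

```text
time: 22.95
tool_pos: [0.6322, -0.2238, 0.0291]
tcp_rot: [0.84, 3.017, 0.012]
wrist_force: [-0.4, 0.1, 5.0]
width: 0.76
```

Request:
{"op": "step_arm", "data": {
  "motion": [
    [[0.058,0,0,0.01,0,0,0],[0.058,0,0,0.05,0,0,0],[0.058,0,0,0.09,0,0,0],[0.058,-0.01,0.03,0.11,0,0,-5],[0.058,-0.025,0.085,0.12,0,0,-10],[0.058,-0.04,0.14,0.12,0,0,-15],[0.058,-0.055,0.195,0.12,0,0,-20],[0.058,-0.07,0.25,0.12,0,0,-20]]
  ]
}}

```text
time: 23.95
tool_pos: [0.561, 0.0278, 0.149]
tcp_rot: [1.353, 2.824, 0.009]
wrist_force: [1.4, -0.3, -1.3]
width: 0.765
```

Request:
{"op": "step_arm", "data": {
  "motion": [
    [[0.058,-0.015,0.045,0,0,0,0],[0.058,-0.034,0.102,0,0,0,0],[0.058,-0.052,0.158,0,0,0,0],[0.058,-0.07,0.212,0,0,0,0],[0.058,-0.085,0.258,0,0,0,0],[0.058,-0.094,0.283,-0.02,0,0,0],[0.058,-0.094,0.283,-0.05,0,0,0],[0.058,-0.094,0.283,-0.085,0,0,0]]
  ]
}}

```text
time: 24.95
tool_pos: [0.4668, 0.3116, 0.0638]
tcp_rot: [1.35, 2.824, 0.01]
wrist_force: [0.3, 0.0, -1.8]
width: 0.765
```

Request:
{"op": "step_arm", "data": {
  "motion": [
    [[0.058,0,0,-0.01,0,0,0],[0.058,0,0,-0.02,0,0,0],[0.058,0,0,-0.028,0,0,0],[0.058,0,0,-0.03,0,0,0],[0.058,0,0,-0.03,0,0,0],[0.058,0,0,-0.03,0,0,0],[0.058,0,0,-0.03,0,0,0],[0.058,0,0,-0.03,0,0,0]]
  ]
}}

```text
time: 25.95
tool_pos: [0.467, 0.3116, 0.034]
tcp_rot: [1.35, 2.824, 0.01]
wrist_force: [1.0, -0.3, -1.5]
width: 0.762
```

Request:
{"op": "step_arm", "data": {
  "motion": [
    [[0.058,0,0,-0.002,0,0,0],[0.058,0,0,-0.0025,0,0,0],[0.075,0,0,-0.0025,0,0,0],[0.0854,0,0,-0.002,0,0,0],[0.0854,0,0,-0.002,0,0,0],[0.0854,0,0,0.01,0,0,0],[0.0854,0,0,0.06,0,0,0],[0.0854,0,0,0.12,0,0,0]]
  ]
}}

```text
time: 26.95
tool_pos: [0.466, 0.311, 0.1546]
tcp_rot: [1.351, 2.826, 0.007]
wrist_force: [0.1, 0.7, 0.3]
width: 1.004
```

Request:
{"op": "step_arm", "data": {
  "motion": [
    [[0.0854,0,0,0.05,0,0,0],[0.0854,-0.02,0.03,0.08,0,0,0],[0.0854,-0.05,0.07,0.1,0,0,0],[0.0854,-0.08,0.11,0.1,0,0,0],[0.0854,-0.12,0.15,0.1,0,0,0],[0.0854,-0.16,0.19,0.1,0,0,0],[0.0854,-0.18,0.21,0.1,0,0,0],[0.0854,-0.18,0.21,0.1,0,0,0]]
  ]
}}

```text
time: 27.95
tool_pos: [0.2843, 0.5223, 0.2554]
tcp_rot: [1.346, 2.828, 0.008]
wrist_force: [0.6, -1.1, -1.7]
width: 0.999
```

```bash
python3 - <<'E'
from h import *
im=tops("round","small","hex","oblongmat","squaremat")
cv2.imwrite("pics/end.png",cv2.resize(im[130:290,170:500],None,fx=2.4,fy=2.4,interpolation=cv2.INTER_CUBIC))
E
```

```text
round 395 [ 462.1 -347.3] [ 461.7 -348. ] [52.3 51.2] 57.0
small 127 [656.4  -5.9] [656.8  -5.7] [30.5 29.1] 44.4
hex 355 [633.8 246.4] [634.1 247.1] [54.6 49.4] 67.2
oblongmat 921 [ 453. -113.] [ 453.1 -113.6] [61.8 89.4] 60.0
squaremat 764 [464.7 310.2] [465.1 311.8] [68.3 67.8] 38.4
[0.28536728 0.52137871 0.25524147] [1.34770594 2.82660528 0.00746162] 0.9997293111125398
```

View pics/end.png

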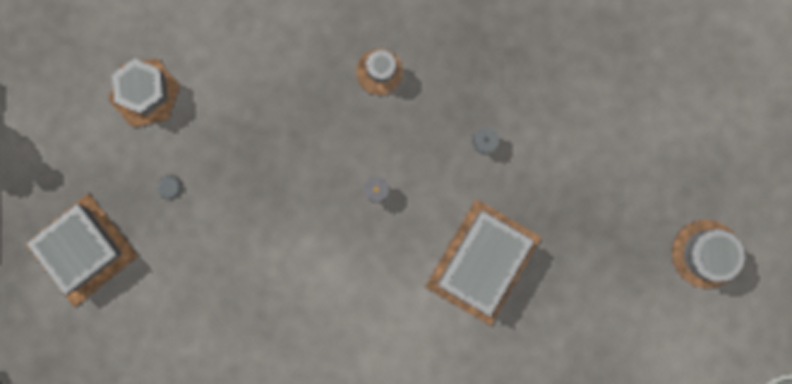

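The picture shows all five tins on their mats. The visible offsets point outward from the camera's centre, as parallax would give, and the depth points put every tin within 3 mm of its mat's centre. Handing in.

```bash
python3 -c "
from h import *
print(finish_job())"
```

```text
the job is handed in; nothing more can be done
None
```

I took both stacks apart and set all five tins on their own mats. I handed the job in after about 28 s of robot time, with the gripper clear. No verdict is reported, so these are my own final measurements.

| Tin | Distance from mat centre | Turn against mat |
|---|---|---|
| Oblong | about 1 mm | under 1° |
| Square | about 1 mm | about 1° |
| Larger round | about 2 mm | not judged |
| Hexagonal | about 1–2 mm | not judged |
| Small round | about 2–3 mm | not judged |

- **Heights:** depth points on each lid fell within 26–42 mm of the table, which fits a tin on a mat. I did not measure tilt directly, but each lid's outline matched its given size.
- **Last picture:** the tins look off-centre outward there. That fits parallax from the overhead camera, since the depth measurements show them centred.
- **Disagreements:** two checks taken while the arm was over or near the stack gave no reading for the round tin, and one gave a false one for the small tin. Later views with the arm away read both normally. The arm also settled up to 4 mm short in x at long reach, which I corrected during the moves.

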